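# Hold the header-tank cap at its vent position

### The arm

A 7-joint arm with a two-finger parallel gripper is mounted at the origin on the work surface; the furniture and walls round the work are solid. World frame = base frame: x ahead of the robot, y to its left, z up, the work surface at z = 0. Lengths are in m, angles in rad, forces in N, time in s.
With the tool pointing down it reaches from about 0.4 to 0.75 m from the base axis. Payload 19.5 kg.
Tool frame: the origin (TCP) lies on the centre line of the jaws, within the pads' length; the fingertips stand 14 mm ahead of it and the grasp point (between the pads) lies 5 mm behind it; z points along the fingers, y is the line along which they close (so a half turn about z gives the same grasp; the last joint's range is limited). The gripper opens to 85 mm and grips with 20 to 120 N. Pads are 22 mm wide; open, the fingers measure 114 mm over their backs; the gripper's body (76 mm by 85 mm) begins 54 mm behind the grasp point. The pads swing forward as they close: fully open they stand 13 mm farther back than shut.
Start: joints at [1.115, 0.707, -0.028, 1.485, 0.022, 0.951, -0.075], TCP at [0.231, -0.526, 0.245] pointing down, gripper open.
Joint ranges: [-2.71, 2.71], [-0.32, 2.16], [-1.57, 1.52], [0, 2.45], [-1.46, 4.6], [0, 2.02], [-2.83, 2.83]. Speed limits (rad/s): [1.89, 1.89, 2.57, 2.57, 3.01, 3.01, 3.01].

### API

Orientations are given as a unit quaternion [x, y, z, w].
In Python, from cell import robot gives the robot as it stands. The module is installed in compiled form; this text tells all that it offers.
- The arm moves only by the tool step_arm, never from a script. Its argument "steps" is a list of rows, each a list of 5 numbers: the shift along the tool's x, y, z in mm, then the turn about the tool's z in degrees, then the opening, from 0 (shut) to 1 (fully open). In form: [[x, y, z, twist, fingers], ...]. A call has 1 to 5 rows; each row shifts and turns the commanded pose from where the row before left it, along the tool's axes as they then stand; what a row does not reach is not made up. A row lasts 1/12 s, in which the tool goes at most 41.7 mm and 7.16 degrees, less where a joint would pass 70% of its speed; a pose out of reach is approached as far as the arm can. A call with a gripper value outside its range is refused whole. The fingers move at their own pace and stop on an object; "force" is the grip in N (left out, the last holds). Time passes only in rows, so rows that do not move let the fingers close. It gives the time, the measured TCP pose, the force, the opening and the grip force at its end, in the units of the state.
- robot.observe(): the state, without advancing time (a new reading comes with each control period).
- robot.capture(name): name is "scene" or "top" or "wrist"; returns the picture (420x560x3 uint8, red, green, blue); there is no depth.
- robot.camera_params(name): a dict with "camera_matrix" (3x3 intrinsics, pixels), "xyz" and "orientation" of the camera in the world; the wrist camera has in their place "mount" (4x4, takes a point from camera to tool coordinates, whose origin is the TCP and whose axes are the flange's). Camera axes: x right, y down, z forward; pixel columns grow to the right and rows downward; lengths in m; the calibration is good to about 2 mm. The wrist camera is an equidistant fisheye: a pixel r from the principal point sees the ray r / f radians off the axis. A picture is of the moment at which its call begins: read the wrist's pose just before it. camera_params takes no time and is no camera call.
- robot.finish_job(): hands the job in; it is judged then, once.
Trained networks look in the newest picture that a camera, given by its name, has taken for a name from the list of things; names that differ only in an ending like _2 or _b are one class to them, and where a whole thing is asked for, a point or a joint stands for the part that bears it (a point fixed in the world has none). Each returns a list of dicts, best first, with "confidence" (0 to 1); they miss things now and then, are a little off and sometimes report something else, mostly with a low value. They report only what shows in the picture. A call takes as long as a camera call. They do not tell look-alikes from the thing itself.
- robot.look_for(camera, thing): "rect" ([left, top, width, height] as shares, 0 to 1, of the picture: columns of its width, rows of its height, round what is visible of it).
- robot.masks_of(camera, thing): "mask" (420x560 bool, what is visible of it) and "rect" ([left, top, width, height] as shares, 0 to 1, of the picture: columns of its width, rows of its height, round what is visible of it).
- robot.landmark_of(camera, thing): "location" ([row, column] as shares, 0 to 1, of the picture: columns of its width, rows of its height: a listed point, or the origin of a listed thing).
The state is a dict: "t": time; "joints": joint angles; "qd": joint speeds; "effort": joint torques, N m; "eef_pos": TCP position; "tool_rot": TCP orientation; "wrist_force": force on the tool from outside, world axes, zero at the start; "wrist_torque": the same for the moment, N m; "finger_gap": opening from 0.0 (shut) to 1.0 (fully open); "finger_force": force on a finger pad.
Only numpy, scipy, OpenCV 4.12 (cv2) and the standard library are available. Lean on these libraries where they do the work, as an engineer would, in place of code of your own. Each camera call takes 0.05 s, during which the arm holds its last target. There are 200 camera calls.

### The job

The cooling-water header tank is about to be bled, so its bayonet cap has to be fitted in the vent position. Lift the cap up and off the hook of the parts stand, put it into the filler neck with its two lugs through the two gaps, press it down against the sprung seat and twist it clockwise (seen from above) half of the way to the lock, until its white pointers stand at the yellow marks; do not let it go round to the red marks, where it clicks shut. Finish while still gripping the cap there, and leave the other things on the bench where they are.

Things in the scene. Friction and masses are not known exactly. Their poses are not given: they have to be found in the camera images.
- cap: Bayonet filler cap, 0.15 to 0.31 kg: dark steel disc 62 mm in diameter, 8 mm thick, brass plug below, steel stirrup handle above. Origin: centre of the disc's underside; z up out of the disc, also while it hangs; x through both lugs and both legs of the stirrup. White pointers at +-x on its edge reach 37 mm from the axis. It is the same after a half turn about z.
- cap_handle (a point): On the cap's axis, 45 mm above the cap's origin, inside the stirrup. The stirrup is flat strap 14 mm wide (y), 6 mm thick: two upright legs, 50 mm over their outsides along x, from the disc's top (8 mm above the cap's origin) to 60 mm; underside of its top bar at 54 mm. Grip it from above across both legs, closing along x; the hook's arm passes between them.
- cap_lugs (a point): On the cap's axis, 12 mm below the cap's origin, at the middle of the two lugs. The plug is 35 mm in diameter and tapers from 15.5 mm below the cap's origin to a nose 24 mm across at 22 mm below. The lugs, at +x and -x, reach 24 mm from the axis, are 11 mm wide and 5 mm high (9.5 to 14.5 mm below the cap's origin).
- neck_rim (a point): Centre of the filler neck's mouth, at its rim, 125 mm above the bench; axes as the tank's. Brass neck, 60 mm outside, 52 mm bore under an inward flange with a 39 mm hole. Two gaps in the flange, at +x and -x, 16 to 22 mm wide and open to the bore, pass the lugs when the cap's x lies along this x within about 7 degrees. The lugs turn only clockwise seen from above.
- seat (a joint): Sprung rubber seat in the neck, 0 at rest, m pressed down. The plug's nose meets it when the cap's origin is 8 mm above the rim. It pushes back with 4 N there and 7.5 N when the cap's origin is 2.5 mm above the rim, where the lugs pass under the flange and can turn; 9 N with the disc down on the rim, the lowest place. It then holds the lugs up against the flange.
- marks (a point): Middle of the dark collar round the neck, 84 mm in diameter, 9 mm below the rim, axes as the tank's. Painted marks on it, in pairs: white at the gaps (+-x), yellow 45 degrees clockwise from them seen from above (half-turn, vent position), red at 90 degrees (locked). At about 84 degrees the lugs snap 3 mm up into lock pockets (the click); dead stop at 96.
- tank: Green steel header tank, fixed, 120 (x) x 160 (y) x 92 mm, with a short hose tail at each end, a sight gauge on its -x side and the brass filler neck on top. Origin: on the bench under the tank's centre; z up. The neck's axis is at y = +20 mm. The steel wall behind the bench stands 0.65 m ahead of the robot's base: keep a swinging arm short of it.
- stand: Steel parts stand, fixed. Origin: on the bench under the hook's arm where the cap hangs; z up. A post at x = +55 mm bends over into a level arm, 8 mm round bar along x, centre 165 mm up, ending at x = -17 mm in a tip that rises to 179 mm, the stand's highest point. The cap's stirrup hangs across the arm: raise the cap 15 to 30 mm, then take it 60 mm or more towards -x.
- mug: White mug, 88 mm in diameter, 95 mm high; bystander. Origin: centre of its underside.
- bolt_jar: Clear jar with a lid, 71 mm in diameter, 102 mm high; bystander. Origin: centre of its underside.
- pipe_nipple: Rusty pipe nipple standing on end, 42 mm in diameter, 90 mm high; bystander. Origin: centre of its underside.
There are look-alikes about, which are no part of the job. What is shaped like the cap but blue or pink is not meant.

How it is judged:
On the way, in this order (a step that is already met when the one before it is completed fails the run):
1. the cap is lifted off the hook and carried clear of the stand in the gripper (horizontal distance between cap and stand above 0.06 m and height (world z) of cap above 0.09 m and contact force between the fingers and cap above 1 N), for 0.1 s.
2. the cap is down in the neck, lugs through the gaps and below the flange (horizontal distance between cap and neck_rim below 0.005 m and angle between cap's own z axis and vertical below 0.1 rad and z of cap in the frame of neck_rim below 0.0042 m and angle between the x axis of cap and the x axis of tank, either way round below 0.45 rad), for 0.02 s.
At the end, for the whole second after the job is handed in: The robot still grips the cap (more than 2 N), which is in the neck with its lugs under the flange (cap within 5 mm of the neck's axis, upright within 0.1 rad, the disc's underside less than 4.2 mm above the rim), turned 30 to 60 degrees clockwise from the gaps, and at rest (horizontal distance between cap and neck_rim below 0.005 m and angle between cap's own z axis and vertical below 0.1 rad and z of cap in the frame of neck_rim between -0.0025 and 0.0042 m and angle between the x axis of cap and the x axis of tank, either way round between 0.52 and 1.05 rad and contact force between the fingers and cap above 2 N and linear speed of cap below 0.02 m/s); the arm keeps its last pose, push and grip.
It fails at once if the cap is turned into its lock (horizontal distance between cap and neck_rim below 0.01 m and z of cap in the frame of neck_rim below 0.0085 m and angle between the x axis of cap and the x axis of tank, either way round above 1.35 rad).
It fails at once if a bystander is shoved more than 30 mm or knocked over (distance of any of mug, bolt_jar, pipe_nipple from where it was at the start of the episode above 0.03 m or angle between any of mug, bolt_jar, pipe_nipple's own z axis and vertical above 0.5 rad).
It also fails if it takes over 48 s, if anything falls off the work surface, if the arm or the gripper's body presses on something with over 40 N, if the wrist force passes 120 N, or if a joint passes its speed limit or range.

## Working session

There is one attempt and no reset: what is moved stays moved. The work goes in short steps, Python scripts to look and compute and a tool call to move; the robot and the scene stay as the last step left them, time stands still between calls to the robot, and variables do not carry over. Pictures are saved under pics/ and viewed, at most 12 in all, crops included, and the job is handed in when it is done.

Besides the shell and the picture viewer there is one more tool, called after ">>>" as name(argument=value, ...) on one line, values as JSON. step_arm: Moves the arm, as the interface text tells. Its arguments: {"type":"object","properties":{"steps":{"type":"array","items":{"type":"array","items":{"type":"number"}}},"force":{"type":"number"}},"required":["steps"]}

```bash
mkdir -p pics; cat > h.py <<'E'
import numpy as np, cv2
from scipy.spatial.transform import Rotation as R
from cell import robot
def cap(n,f):
    im=robot.capture(n); cv2.imwrite('pics/'+f,im[:,:,::-1]); return im
def ray(n,uv,st=None):
    p=robot.camera_params(n);K=np.array(p['camera_matrix'])
    d=np.array([(uv[0]-K[0,2])/K[0,0],(uv[1]-K[1,2])/K[1,1]])
    if n!='wrist':
        v=np.r_[d,1]; q=np.array(p['orientation']); M=R.from_quat(q).as_matrix() if q.size==4 else q.reshape(3,3)
        v=M@v; return np.array(p['xyz']),v/np.linalg.norm(v)
    st=st or robot.observe(); r=np.hypot(*d); v=np.r_[d/max(r,1e-9)*np.sin(r),np.cos(r)]
    T=np.array(p['mount']); W=R.from_quat(st['tool_rot']).as_matrix()
    return W@T[:3,3]+np.array(st['eef_pos']), W@T[:3,:3]@v
def atz(n,uv,z,st=None):
    o,v=ray(n,uv,st); return o+v*(z-o[2])/v[2]
def proj(n,P,st=None):
    p=robot.camera_params(n);K=np.array(p['camera_matrix']);P=np.atleast_2d(P)
    if n!='wrist':
        q=np.array(p['orientation']); M=R.from_quat(q).as_matrix() if q.size==4 else q.reshape(3,3)
        c=(P-np.array(p['xyz']))@M; d=c[:,:2]/c[:,2:]
    else:
        st=st or robot.observe();T=np.array(p['mount']); W=R.from_quat(st['tool_rot']).as_matrix()
        c=((P-np.array(st['eef_pos']))@W-T[:3,3])@T[:3,:3]
        rr=np.linalg.norm(c[:,:2],axis=1); d=c[:,:2]/rr[:,None]*np.arctan2(rr,c[:,2])[:,None]
    return d*[K[0,0],K[1,1]]+[K[0,2],K[1,2]]
def tri(a,b):
    (o1,v1),(o2,v2)=a,b
    s=np.linalg.lstsq(np.c_[v1,-v2],o2-o1,rcond=None)[0]
    A,B=o1+s[0]*v1,o2+s[1]*v2; return (A+B)/2,np.linalg.norm(A-B)
def lm(n,t,k=3):
    return [(np.array(d['location'])[::-1]*[560,420],d['confidence']) for d in robot.landmark_of(n,t)[:k]]
E
python3 - <<'E'
from h import *
np.set_printoptions(precision=3,suppress=True)
a=cap('scene','s0.png');b=cap('top','t0.png')
cv2.imwrite('pics/st.png',cv2.resize(np.vstack([a,b])[:,:,::-1],(400,600)))
for n in ['scene','top']:
    p=robot.camera_params(n);print(n,p['xyz'],p['camera_matrix'][0])
    for t in ['cap','cap_handle','neck_rim','tank','stand','mug','bolt_jar','pipe_nipple']:
        print(t,[(u.round(1).tolist(),round(c,2)) for u,c in lm(n,t,5)])
print(robot.observe())
E
```

```text
scene [-0.233  0.905  1.104] [494.229   0.    275.691]
cap [([259.2, 289.3], 0.91), ([235.5, 244.4], 0.68), ([236.0, 309.4], 0.58)]
cap_handle [([235.5, 302.6], 0.69), ([260.3, 273.5], 0.59), ([229.5, 232.3], 0.57)]
neck_rim [([298.1, 202.8], 0.55)]
tank [([297.2, 225.5], 0.89)]
stand [([234.8, 272.8], 0.66)]
mug [([365.9, 205.9], 0.63), ([233.7, 247.0], 0.51)]
bolt_jar [([326.2, 180.4], 0.63)]
pipe_nipple [([171.6, 284.6], 0.9)]
top [0.247 0.173 1.304] [403.356   0.    277.888]
cap [([221.8, 216.1], 0.83), ([195.5, 261.8], 0.52)]
cap_handle [([227.9, 252.3], 0.89), ([191.2, 260.6], 0.84), ([221.1, 213.8], 0.65)]
neck_rim [([302.0, 209.6], 0.72), ([221.0, 215.9], 0.5)]
tank [([306.3, 216.6], 0.87)]
stand [([227.9, 224.0], 0.87)]
mug [([378.3, 234.2], 0.55), ([225.2, 224.3], 0.5), ([368.8, 184.0], 0.4)]
bolt_jar [([368.4, 187.5], 0.61)]
pipe_nipple [([179.0, 200.1], 0.74), ([222.0, 216.1], 0.36)]
{'t': 0.9, 'joints': array([ 1.115,  0.707, -0.028,  1.485,  0.022,  0.951, -0.076]), 'qd': array([-0.001, -0.002,  0.   ,  0.   ,  0.   , -0.   , -0.002]), 'effort': array([ -0.001, -88.296,   1.234, -23.637,   0.017,   0.002,   0.   ]), 'eef_pos': array([ 0.231, -0.526,  0.245]), 'tool_rot': array([ 0.979,  0.205, -0.   , -0.   ]), 'wrist_force': array([ 0.067, -0.048,  0.386]), 'wrist_torque': array([ 0.006, -0.003, -0.018]), 'finger_force': 0.0, 'finger_gap': 0.9990236387186393}
```

View pics/s0.png

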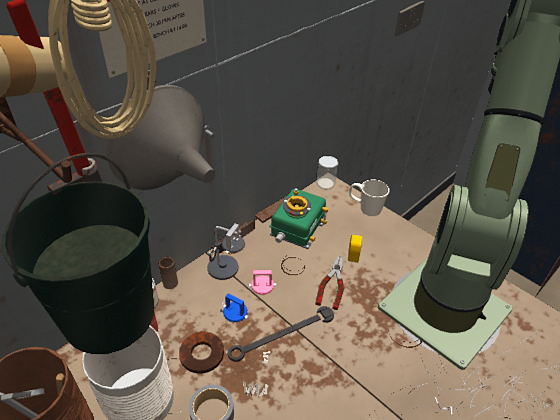

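View pics/t0.png

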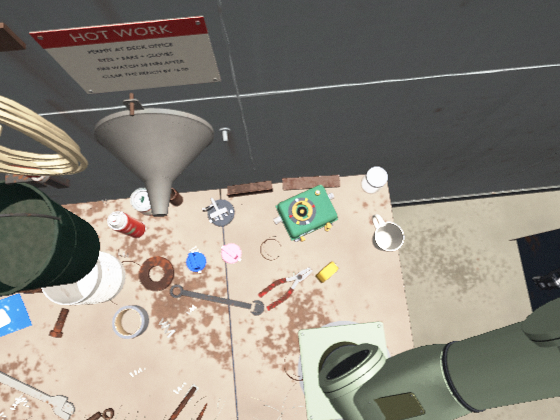

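Candidates for the cap:
- Grey one on the stand: scene about (232,240), top about (216,210). It's dark steel and hangs on the hook, so it fits.
- Pink: scene (262,280), top (231,253). Excluded by colour.
- Blue: scene (235,307), top (196,262). Excluded by colour.

I'll confirm with one enlarged crop.

```bash
python3 - <<'E'
from h import *
a=cv2.imread('pics/s0.png')[165:285,195:345];b=cv2.imread('pics/t0.png')[170:290,180:330]
cv2.imwrite('pics/c1.png',np.hstack([cv2.resize(x,(400,320),interpolation=cv2.INTER_CUBIC) for x in (a,b)]))
E
```

```text
(no output)
```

View pics/c1.png

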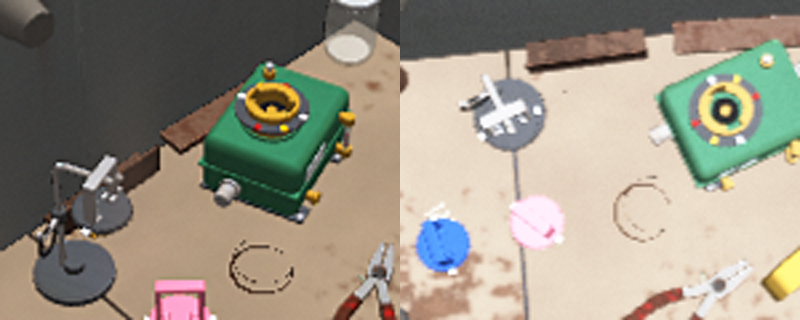

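```bash
python3 - <<'E'
from h import *
np.set_printoptions(precision=3,suppress=True)
for z in (0,.115,.17): print(z,atz('scene',(235,243),z),atz('scene',(223,266),z),atz('top',(221.5,212.5),z),atz('top',(217,209),z))
print(tri(ray('scene',(232,231)),ray('top',(217.5,213))))
for z in (.116,.125): print('neck',atz('scene',(298,202.8),z),atz('top',(302,210.5),z))
for n,u in(('mug',(365.9,206)),('jar',(326.2,180.4)),('nip',(171.6,284.6)),('tank',(297.2,225.5))):print(n,atz('scene',u,0))
for n,u in(('mug',(388,236)),('jar',(370,187)),('nip',(179,200)),('tank',(306.3,216.6))):print(n,atz('top',u,0))
print(robot.camera_params('wrist'))
im=cv2.imread('pics/t0.png')
# marks pixels in HSV around the neck
h=cv2.cvtColor(im,cv2.COLOR_BGR2HSV)[195:230,285:325]
for nm,lo,hi in(('red',(0,150,120),(6,255,255)),('white',(0,0,190),(180,50,255)),('yel',(24,150,150),(34,255,255))):
    n,l,s,c=cv2.connectedComponentsWithStats(cv2.inRange(h,lo,hi))
    print(nm,[((c[i]+[285,195]).round(1).tolist(),int(s[i,4])) for i in range(1,n)])
E
```

```text
0 [0.577 0.248 0.   ] [0.532 0.335 0.   ] [0.527 0.338 0.   ] [0.54  0.352 0.   ]
0.115 [0.492 0.317 0.115] [0.452 0.394 0.115] [0.502 0.324 0.115] [0.514 0.336 0.115]
0.17 [0.452 0.35  0.17 ] [0.414 0.422 0.17 ] [0.49  0.317 0.17 ] [0.502 0.329 0.17 ]
(array([0.489, 0.328, 0.172]), np.float64(0.0008172416554756292))
neck [0.486 0.073 0.116] [0.483 0.082 0.116]
neck [0.479 0.08  0.125] [0.482 0.083 0.125]
mug [ 0.404 -0.178  0.   ]
jar [ 0.583 -0.183  0.   ]
nip [0.579 0.483 0.   ]
tank [0.498 0.055 0.   ]
mug [ 0.394 -0.196  0.   ]
jar [ 0.563 -0.161  0.   ]
nip [0.583 0.476 0.   ]
tank [0.485 0.062 0.   ]
{'camera_matrix': array([[325.192,   0.   , 275.691],
       [  0.   , 325.192, 207.997],
       [  0.   ,   0.   ,   1.   ]]), 'mount': array([[-0.001, -0.96 , -0.279,  0.071],
       [ 1.   , -0.001,  0.   , -0.   ],
       [-0.   , -0.279,  0.96 , -0.127],
       [ 0.   ,  0.   ,  0.   ,  1.   ]])}
red [([312.7, 205.7], 3), ([290.5, 216.0], 2)]
white [([288.0, 196.2], 26), ([296.6, 199.6], 13), ([307.2, 222.0], 10), ([321.2, 228.5], 10), ([285.0, 229.0], 1)]
yel []
```

The grey item is the cap, hanging on the stand at about (0.49, 0.325), with its stirrup bar at about -67° in world. The tank neck is at about (0.482, 0.082), with its gap axis at about 25°. I'll move towards the stand with the tool high.

>>> step_arm(steps=[[29,-20,-6,0,1],[29,-20,-6,0,1],[29,-20,-6,0,1],[29,-20,-6,0,1],[29,-20,-6,0,1]])

```text
t: 1.32
eef_pos: [0.3243, -0.3751, 0.2756]
tool_rot: [0.979, 0.205, 0.0, 0.0]
wrist_force: [0.7, -0.3, -0.7]
finger_gap: 1.001
finger_force: 0.0
```

>>> step_arm(steps=[[29,-20,-6,0,1],[29,-20,-6,0,1],[29,-20,-6,0,1],[29,-20,-6,0,1],[29,-20,-6,0,1]])

```text
t: 1.73
eef_pos: [0.4169, -0.2251, 0.3058]
tool_rot: [0.979, 0.205, 0.0, 0.0]
wrist_force: [0.4, -0.4, -0.1]
finger_gap: 0.998
finger_force: 0.0
```

>>> step_arm(steps=[[14.5,-32.5,0,0,1],[14.5,-32.5,0,0,1],[14.5,-32.5,0,0,1],[14.5,-32.5,0,0,1]])

```text
t: 2.07
eef_pos: [0.4168, -0.0828, 0.3054]
tool_rot: [0.979, 0.205, 0.0, -0.0]
wrist_force: [1.2, 0.1, -0.3]
finger_gap: 1.003
finger_force: 0.0
```

>>> step_arm(steps=[[14.5,-32.5,0,0,1],[14.5,-32.5,0,0,1],[14.5,-32.5,0,0,1],[14.5,-32.5,0,0,1],[0,0,0,0,1]])

```text
t: 2.48
eef_pos: [0.4177, 0.0642, 0.3054]
tool_rot: [0.978, 0.209, 0.0, -0.001]
wrist_force: [0.2, 0.6, -0.3]
finger_gap: 1.004
finger_force: 0.0
```

```bash
python3 - <<'E'
from h import *
np.set_printoptions(precision=4,suppress=True)
st=robot.observe();a=cap('wrist','w1.png');np.save('w1.npy',np.r_[st['eef_pos'],st['tool_rot']])
print(st['eef_pos'],st['tool_rot'],st['joints'])
for t in('neck_rim','marks','tank'):
    for u,c in lm('wrist',t,2): print(t,u,round(c,2),atz('wrist',u,{'neck_rim':.125,'marks':.116,'tank':0}[t],st))
E
```

```text
[0.4177 0.0642 0.3054] [ 0.9779  0.2092  0.0004 -0.0012] [-0.2232  0.402  -0.005   1.892  -0.0005  0.8468 -1.3767]
neck_rim [283.304 119.91 ] 0.62 [0.4823 0.0861 0.125 ]
marks [284.816 121.8  ] 0.82 [0.4812 0.0838 0.116 ]
tank [284.816 120.582] 0.71 [0.4822 0.081  0.    ]
tank [297.192 119.616] 0.68 [0.4901 0.0667 0.    ]
```

View pics/w1.png

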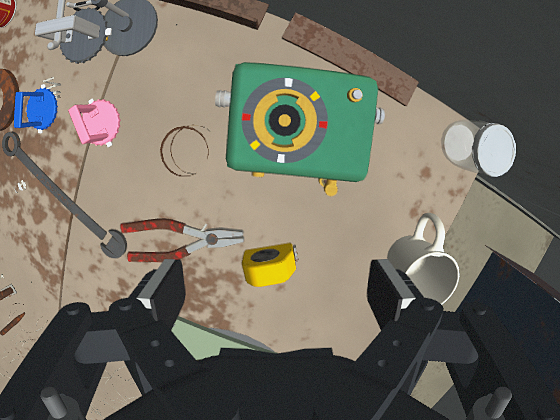

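View 1 shows the neck at (285,120). White gap marks are at (288,82) and (281,158), yellow at (315,96) and (255,145), red at (327,117) and (245,125). I'll go on to the stand.

>>> step_arm(steps=[[15,-35,0,0,1],[15,-35,0,0,1],[15,-35,0,0,1]])

```text
t: 2.93
eef_pos: [0.4172, 0.1723, 0.3055]
tool_rot: [0.979, 0.204, 0.0, 0.0]
wrist_force: [1.1, 0.4, -0.0]
finger_gap: 0.999
finger_force: 0.0
```

>>> step_arm(steps=[[15,-35,0,0,1],[15,-35,0,0,1],[15,-35,0,0,1],[0,0,0,0,1],[0,0,0,0,1]])

```text
t: 3.35
eef_pos: [0.4161, 0.2868, 0.3049]
tool_rot: [0.979, 0.206, -0.0, 0.0]
wrist_force: [-0.1, -1.6, 0.4]
finger_gap: 1.002
finger_force: 0.0
```

```bash
python3 - <<'E'
from h import *
np.set_printoptions(precision=4,suppress=True)
w=np.load('w1.npy');s1=dict(eef_pos=w[:3],tool_rot=w[3:])
h=cv2.cvtColor(cv2.imread('pics/w1.png'),cv2.COLOR_BGR2HSV)[70:172,235:338]
for nm,lo,hi in(('red',(0,150,120),(6,255,255)),('white',(0,0,170),(180,60,255)),('yel',(22,170,170),(34,255,255))):
    n,l,s,c=cv2.connectedComponentsWithStats(cv2.inRange(h,lo,hi))
    for i in range(1,n):
        if s[i,4]>12: print(nm,(c[i]+[235,70]).round(1),s[i,4],atz('wrist',c[i]+[235,70],.116,s1))
st=robot.observe();a=cap('wrist','w2.png');np.save('w2.npy',np.r_[st['eef_pos'],st['tool_rot']])
print(st['eef_pos'],st['tool_rot'],st['joints'])
for t,z in(('cap',.115),('cap_handle',.16),('stand',0)):
    for u,c in lm('wrist',t,4): print(t,u,round(c,2),atz('wrist',u,z,st))
E
```

```text
red [245.6 116.5] 49 [0.4707 0.1206 0.116 ]
red [322.6 124.1] 48 [0.4946 0.0497 0.116 ]
white [288.2  81.9] 64 [0.5181 0.0969 0.116 ]
white [280.8 158. ] 63 [0.4472 0.0728 0.116 ]
yel [263.4 104.9] 100 [0.4878 0.1094 0.116 ]
yel [301.3  98.4] 68 [0.5086 0.0788 0.116 ]
yel [314.4  95.9] 53 [0.5163 0.0685 0.116 ]
yel [280.4 119.7] 16 [0.4813 0.0886 0.116 ]
yel [309.6 131.8] 65 [0.4823 0.058  0.116 ]
yel [286.7 122.5] 13 [0.4813 0.0819 0.116 ]
yel [259.5 135.4] 13 [0.4591 0.1008 0.116 ]
yel [281.4 147. ] 74 [0.4574 0.0768 0.116 ]
yel [254.5 144.5] 50 [0.449  0.1016 0.116 ]
[0.4161 0.2868 0.3049] [ 0.9786  0.2059 -0.0002  0.0001] [-0.6671  0.5315  0.0005  1.6323 -0.0004  0.9783 -1.8225]
cap [245.28  184.506] 0.84 [0.4069 0.3164 0.115 ]
cap [168.112 159.6  ] 0.79 [0.3997 0.3995 0.115 ]
cap [268.408 102.186] 0.75 [0.4907 0.3277 0.115 ]
cap_handle [268.016  99.582] 0.8 [0.4912 0.3272 0.16  ]
cap_handle [243.376 187.404] 0.72 [0.4144 0.3169 0.16  ]
cap_handle [152.32 163.38] 0.64 [0.4024 0.4006 0.16  ]
stand [268.52 100.8 ] 0.28 [0.4959 0.3325 0.    ]
stand [540.68  196.182] 0.27 [ 0.5758 -0.1576  0.    ]
```

View pics/w2.png

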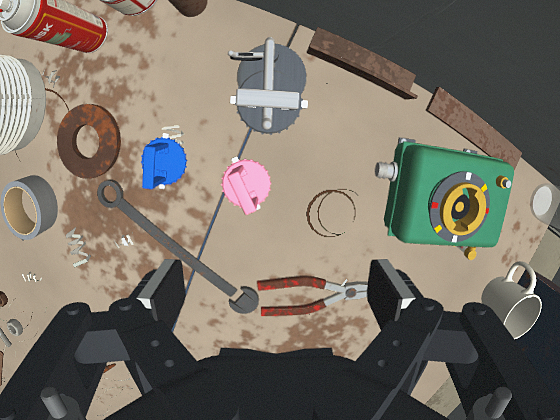

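View 2 shows the cap's stirrup bar at (269,100), the hook arm vertical at x=268 and the stand foot behind. Next I'll measure the bar's orientation.

```bash
python3 - <<'E'
from h import *
np.set_printoptions(precision=4,suppress=True)
w=np.load('w2.npy');st=dict(eef_pos=w[:3],tool_rot=w[3:])
im=cv2.imread('pics/w2.png');g=im.min(axis=2)
c=cv2.resize(im[30:145,225:315],None,fx=5,fy=5,interpolation=cv2.INTER_CUBIC);cv2.imwrite('pics/c2.png',c)
m=np.zeros_like(g);m[88:115,226:312]=(g[88:115,226:312]>165)
n,l,s,cc=cv2.connectedComponentsWithStats(m)
i=1+np.argmax(s[1:,4]);print(s[i],cc[i])
v,u=np.nonzero(l==i)
P=np.array([atz('wrist',(a,b),.175,st) for a,b in zip(u,v)])
r=cv2.minAreaRect((P[:,:2]*1000).astype(np.float32));print(r);print(cv2.boxPoints(r))
print(proj('wrist',[[.491,.3275,.16]],st))
E
```

```text
[ 237   88   62   22 1023] [267.7889  98.0254]
((491.84002685546875, 327.4564514160156), (16.030942916870117, 48.068546295166016), 19.419458389282227)
[[476.2896 347.4584]
 [492.2715 302.1245]
 [507.3904 307.4545]
 [491.4086 352.7884]]
[[267.5828  99.6979]]
```

View pics/c2.png

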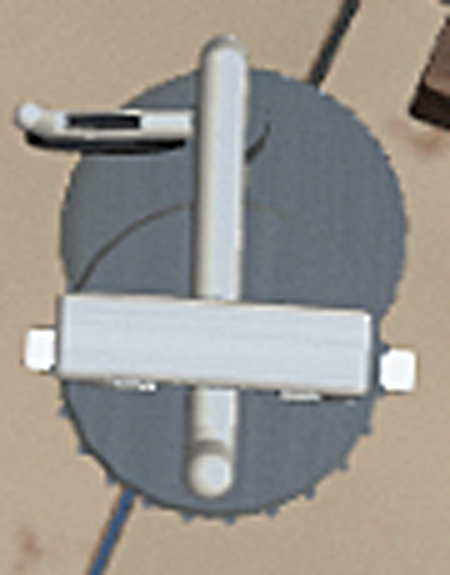

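Bar centre is (0.492, 0.3275) at -70.6°, so the tool needs a 4.4° clockwise twist. I'll move over it.

>>> step_arm(steps=[[0,0,9,4.4,1],[28.3,-4.4,12,0,1],[28.3,-4.4,12,0,1],[28.3,-4.4,12,0,1],[0,0,0,0,1]])

```text
t: 3.97
eef_pos: [0.4946, 0.3267, 0.2574]
tool_rot: [0.986, 0.167, -0.001, 0.001]
wrist_force: [-1.0, -1.8, -1.2]
finger_gap: 0.999
finger_force: 0.0
```

```bash
python3 - <<'E'
from h import *
np.set_printoptions(precision=4,suppress=True)
st=robot.observe();a=cap('wrist','w3.png')
W=R.from_quat(st['tool_rot']).as_matrix();print(st['eef_pos'],W[:,1],st['joints'])
cv2.imwrite('pics/c3.png',cv2.resize(a[120:420,80:480,::-1],(800,600)))
for t,z in(('cap',.115),('cap_handle',.16)):
    for u,c in lm('wrist',t,3): print(t,u,round(c,2),atz('wrist',u,z,st))
print(proj('wrist',[[.4918,.3275,.16],[.4918,.3275,.175]],st))
E
```

```text
[0.4946 0.3267 0.2574] [ 0.3286 -0.9445  0.001 ] [-0.6486  0.7239  0.0224  1.395  -0.0169  1.0249 -1.8591]
cap [275.408 206.808] 0.84 [0.4884 0.3251 0.115 ]
cap [257.32  261.996] 0.66 [0.4332 0.3235 0.115 ]
cap [167.888 244.482] 0.64 [0.4211 0.4079 0.115 ]
cap_handle [274.68  219.786] 0.91 [0.4912 0.3267 0.16  ]
cap_handle [252.504 279.216] 0.87 [0.439 0.327 0.16 ]
cap_handle [154.224 259.014] 0.58 [0.4279 0.4068 0.16  ]
[[273.8663 218.7326]
 [273.7814 225.5792]]
```

View pics/c3.png

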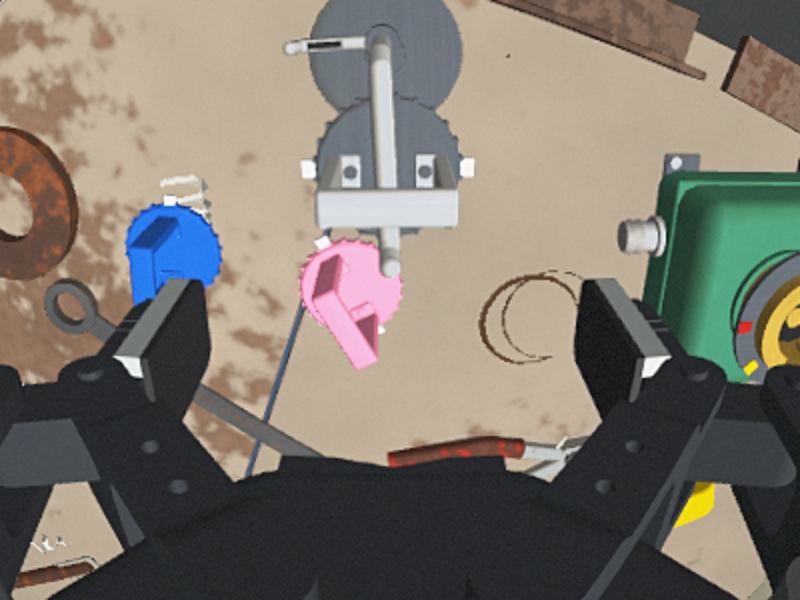

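The view shows the bar level in the image at crop (387,208), within 2 px of where I predicted it. I'll descend and close.

>>> step_arm(steps=[[-3,0,30,0,1],[0,0,30,0,1],[0,0,24,0,1],[0,0,20,0,1],[0,0,0,0,1]])

```text
t: 4.53
eef_pos: [0.4876, 0.3247, 0.1542]
tool_rot: [0.986, 0.168, -0.002, 0.001]
wrist_force: [-0.5, -0.1, -0.1]
finger_gap: 1.001
finger_force: 0.0
```

>>> step_arm(steps=[[0,0,0,0,0.4],[0,0,0,0,0.4],[0,0,0,0,0.4],[0,0,0,0,0.4],[0,0,0,0,0.4]], force=60)

```text
t: 4.95
eef_pos: [0.4895, 0.326, 0.1582]
tool_rot: [0.986, 0.168, 0.001, -0.0]
wrist_force: [-0.6, -2.9, 12.7]
finger_gap: 0.578
finger_force: 60.0
```

Gripped at 50 mm width. Now I'll lift.

>>> step_arm(steps=[[0,0,-8,0,0.4],[0,0,-8,0,0.4],[0,0,-8,0,0.4],[0,0,0,0,0.4],[0,0,0,0,0.4]])

```text
t: 5.37
eef_pos: [0.489, 0.3261, 0.181]
tool_rot: [0.986, 0.168, 0.0, -0.0]
wrist_force: [-1.3, -0.3, -3.0]
finger_gap: 0.576
finger_force: 62.8
```

```bash
python3 - <<'E'
from h import *
np.set_printoptions(precision=4,suppress=True)
st=robot.observe();a=cap('wrist','w4.png');print(st['eef_pos'],st['tool_rot'],st['wrist_force'],st['wrist_torque'])
cv2.imwrite('pics/c4.png',cv2.resize(a[120:420,80:480,::-1],(800,600)))
E
```

```text
[0.489  0.3261 0.181 ] [ 0.9858  0.1677  0.0004 -0.0003] [-1.2517 -0.2593 -3.0256] [0.0162 0.0093 0.0101]
```

View pics/c4.png

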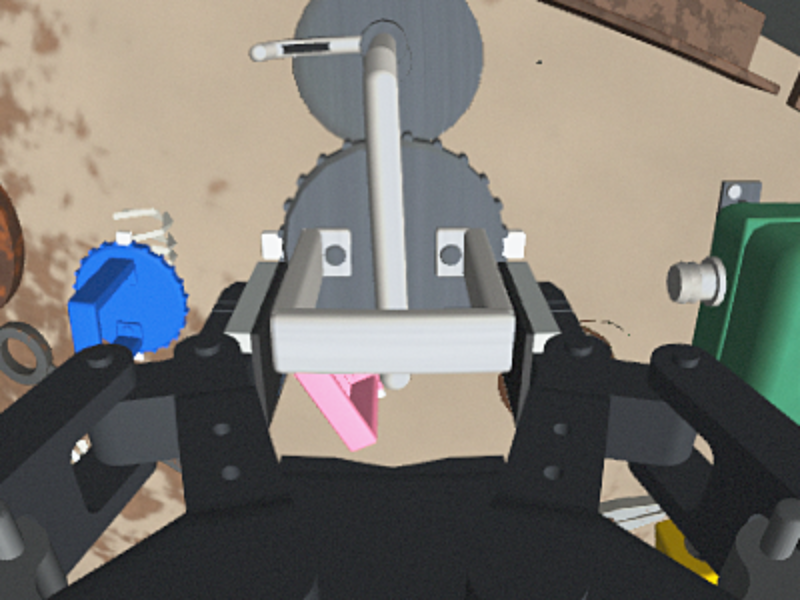

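The stirrup is squarely held, with the hook arm centred between the legs at crop x of about 388. I'll draw it off towards tool -x.

>>> step_arm(steps=[[-15,0,0,0,0.4],[-25,0,0,0,0.4],[-25,0,0,0,0.4],[-25,0,0,0,0.4],[0,0,0,0,0.4]])

```text
t: 5.83
eef_pos: [0.4002, 0.295, 0.1803]
tool_rot: [0.986, 0.168, -0.002, 0.0]
wrist_force: [0.1, 0.8, -2.1]
finger_gap: 0.57
finger_force: 62.9
```

>>> step_arm(steps=[[0,0,-15,-7,0.4],[0,0,-15,-7,0.4],[0,0,-15,-7,0.4],[0,0,-15,-7,0.4],[0,0,-10,-7,0.4]])

```text
t: 6.25
eef_pos: [0.4041, 0.2962, 0.2514]
tool_rot: [0.888, 0.459, 0.0, 0.0]
wrist_force: [0.4, 0.3, -3.1]
finger_gap: 0.574
finger_force: 63.0
```

>>> step_arm(steps=[[0,0,0,-7,0.4],[0,0,0,-7,0.4],[0,0,0,-7,0.4],[0,0,0,-7,0.4],[0,0,0,-7,0.4]])

```text
t: 6.67
eef_pos: [0.4039, 0.2961, 0.2501]
tool_rot: [0.709, 0.705, -0.0, -0.0]
wrist_force: [-0.6, -0.3, -2.6]
finger_gap: 0.571
finger_force: 63.0
```

>>> step_arm(steps=[[0,0,0,-7,0.4],[0,0,0,-7,0.4],[0,0,0,-5.4,0.4],[0,0,0,0,0.4],[0,0,0,0,0.4]])

```text
t: 7.08
eef_pos: [0.404, 0.296, 0.2501]
tool_rot: [0.584, 0.812, -0.0, -0.0]
wrist_force: [0.9, 0.1, -2.8]
finger_gap: 0.572
finger_force: 63.1
```

>>> step_arm(steps=[[-32.5,1,5,0,0.4],[-32.5,1,5,0,0.4],[-32.5,1,5,0,0.4],[-32.5,1,5,0,0.4]])

```text
t: 7.42
eef_pos: [0.4496, 0.173, 0.2301]
tool_rot: [0.584, 0.812, -0.0, 0.0]
wrist_force: [0.6, -0.4, -2.6]
finger_gap: 0.571
finger_force: 63.1
```

>>> step_arm(steps=[[-32.5,1,5,0,0.4],[-32.5,1,5,0,0.4],[-32.3,1.4,5,0,0.4],[0,0,0,0,0.4],[0,0,0,0,0.4]])

```text
t: 7.83
eef_pos: [0.4841, 0.0819, 0.2149]
tool_rot: [0.585, 0.811, -0.0, -0.0]
wrist_force: [0.5, 0.8, -3.0]
finger_gap: 0.572
finger_force: 63.0
```

```bash
python3 - <<'E'
from h import *
np.set_printoptions(precision=4,suppress=True)
st=robot.observe();a=cap('wrist','w5.png');print(st['eef_pos'],st['tool_rot'],st['wrist_force'],st['joints'])
c=a[100:400,80:480,::-1].copy();cv2.imwrite('pics/c5.png',cv2.resize(c,(800,600)))
# where cap pointers/bar should be if cap axis is at tcp + o*tx
W=R.from_quat(st['tool_rot']).as_matrix();e=np.array(st['eef_pos'])
for o in(0,.0023,.004):
    P=[e+W@np.array([o,s*.036,.043-.004]) for s in(-1,1)]+[e+W@np.array([o,0,.043-.06])]
    print(o,(proj('wrist',P,st)-[80,100])*2)
n=np.array([.4826,.085,.116]);tt=np.radians(18.8)
for k,d in(('w',0),('y',-45),('r',-90)):
    for s in(0,180):
        b=tt+np.radians(d+s);print(k,(proj('wrist',[n+[.0375*np.cos(b),.0375*np.sin(b),0]],st)-[80,100])*2)
for t,z in(('cap_handle',e[2]+.002),('neck_rim',.125),('marks',.116)):
    for u,cf in lm('wrist',t,2): print(t,u,round(cf,2),atz('wrist',u,z,st))
s2=cap('scene','s5.png');t2=cap('top','t5.png')
E
```

```text
[0.4841 0.0819 0.2149] [ 0.5853  0.8108 -0.0004 -0.0002] [ 0.5301  0.8277 -2.9794] [ 0.0385  0.6589 -0.4807  1.8179  0.4199  0.768  -0.3433]
0 [[261.7849 294.1244]
 [517.8903 294.1044]
 [388.8627 404.6294]]
0.0023 [[261.2136 286.5773]
 [518.4383 286.5496]
 [388.8347 394.9583]]
0.004 [[260.7957 280.9527]
 [518.839  280.9192]
 [388.814  387.6928]]
w [[491.8619 220.6734]]
w [[287.073  222.2503]]
y [[460.3019 288.2503]]
y [[313.9472 150.4504]]
r [[390.293  315.4656]]
r [[388.3593 118.7381]]
cap_handle [274.624 278.712] 0.79 [0.4832 0.0844 0.2169]
```

View pics/c5.png

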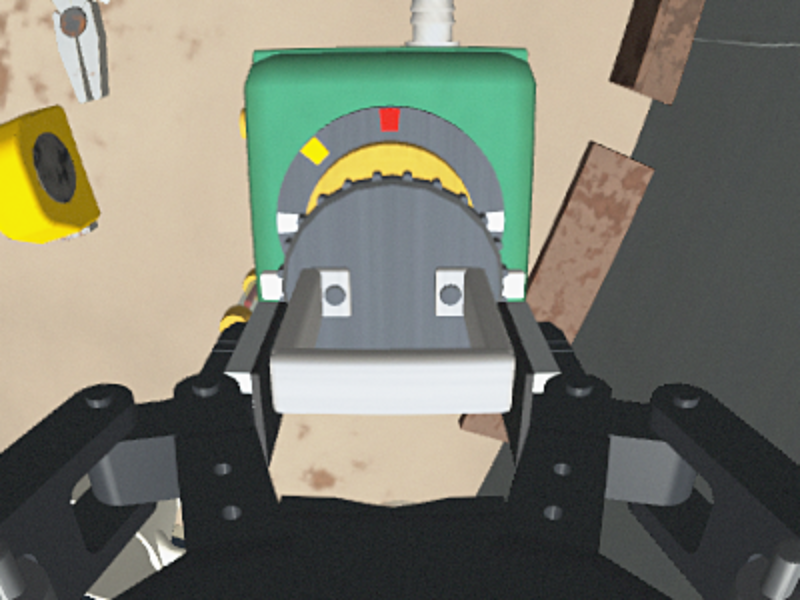

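The cap's pointers, at crop (272,285) and (513,285), are parallel to the white gap marks at (287,222) and (495,221). The marks match my prediction to within about 3 crop px, so the cap is about 0.7 mm off axis. I'll correct that and lower.

>>> step_arm(steps=[[0.7,0,8,-0.4,0.4],[0,0,8,0,0.4],[0,0,8,0,0.4],[0,0,5,0,0.4],[0,0,0,0,0.4]], force=90)

```text
t: 8.55
eef_pos: [0.4832, 0.0839, 0.185]
tool_rot: [0.58, 0.815, -0.001, -0.001]
wrist_force: [-0.3, -0.6, -3.2]
finger_gap: 0.568
finger_force: 95.0
```

>>> step_arm(steps=[[0,0,3,0,0.4],[0,0,3,0,0.4],[0,0,3,0,0.4],[0,0,0,0,0.4]])

```text
t: 8.88
eef_pos: [0.4833, 0.0837, 0.1768]
tool_rot: [0.58, 0.815, -0.0, -0.0]
wrist_force: [-2.9, -1.6, -4.9]
finger_gap: 0.569
finger_force: 95.1
```

>>> step_arm(steps=[[-1,-0.7,0,0,0.4],[0,0,2,0,0.4],[0,0,2,0,0.4],[0,0,0,0,0.4]])

```text
t: 9.22
eef_pos: [0.4834, 0.0828, 0.1732]
tool_rot: [0.58, 0.815, 0.0, 0.0]
wrist_force: [-1.0, -2.0, 2.9]
finger_gap: 0.565
finger_force: 95.8
```

>>> step_arm(steps=[[0,0,2,0,0.4],[0,0,2,0,0.4],[0,0,2,0,0.4],[0,0,0,0,0.4],[0,0,0,0,0.4]])

```text
t: 9.63
eef_pos: [0.4835, 0.0827, 0.1686]
tool_rot: [0.58, 0.815, 0.0, 0.001]
wrist_force: [-7.5, -5.2, 40.4]
finger_gap: 0.566
finger_force: 99.9
```

The disc is on the rim (TCP 0.1686 against 0.168 expected), so the lugs are through. I'll ease off and check.

>>> step_arm(steps=[[0,0,-1.5,0,0.4],[0,0,0,0,0.4],[0,0,0,0,0.4]])

```text
t: 9.88
eef_pos: [0.4834, 0.0828, 0.169]
tool_rot: [0.58, 0.815, 0.0, 0.0]
wrist_force: [-1.7, -0.7, 5.0]
finger_gap: 0.566
finger_force: 96.3
```

```bash
python3 - <<'E'
from h import *
np.set_printoptions(precision=4,suppress=True)
st=robot.observe();a=cap('wrist','w6.png');print(st['eef_pos'],st['tool_rot'],st['wrist_force'],st['wrist_torque'])
cv2.imwrite('pics/c6.png',cv2.resize(a[100:400,80:480,::-1],(800,600)))
E
```

```text
[0.4834 0.0828 0.169 ] [0.58   0.8146 0.0002 0.0002] [-1.6731 -0.7366  4.9828] [-0.3809  0.4723 -0.0163]
```

View pics/c6.png

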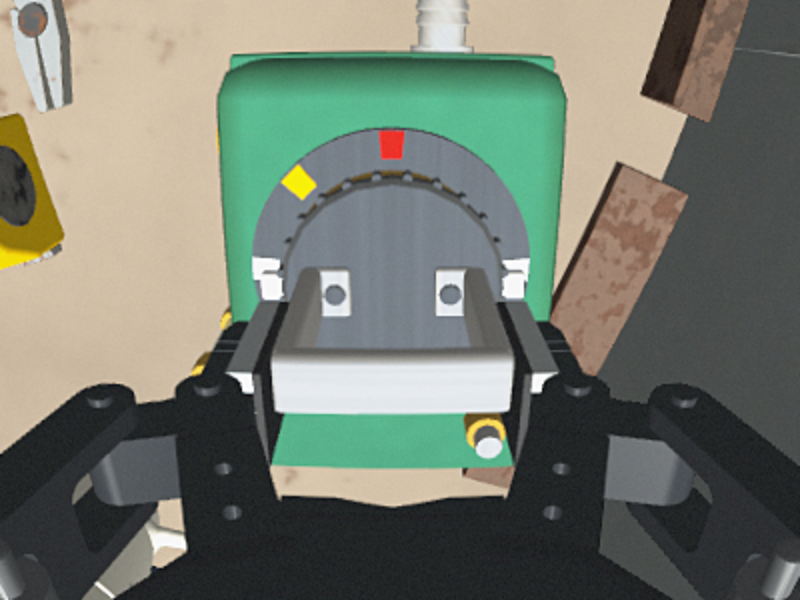

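The cap is seated, with pointers at (270,285) and (513,285) beside the white gap marks. Seat push is about 8 N. I'll now twist clockwise about the cap's axis, which lies 2.7 mm along tool x, shifting y to compensate.

>>> step_arm(steps=[[0,-0.24,0,5,0.4],[0,-0.24,0,5,0.4],[0,-0.24,0,5,0.4],[0,-0.24,0,5,0.4],[0,0,0,0,0.4]])

```text
t: 10.35
eef_pos: [0.4827, 0.0828, 0.169]
tool_rot: [0.715, 0.699, 0.001, 0.0]
wrist_force: [0.9, -1.6, 6.0]
finger_gap: 0.568
finger_force: 96.3
```

>>> step_arm(steps=[[0,-0.24,0,5,0.4],[0,-0.24,0,5,0.4],[0,-0.24,0,5,0.4],[0,-0.24,0,5,0.4],[0,-0.24,0,5,0.4]])

```text
t: 10.77
eef_pos: [0.4816, 0.083, 0.169]
tool_rot: [0.849, 0.529, 0.001, 0.0]
wrist_force: [-0.2, 0.0, 5.2]
finger_gap: 0.573
finger_force: 96.3
```

>>> step_arm(steps=[[0,0,0,0,0.4],[0,0,0,0,0.4],[0,0,0,0,0.4]])

```text
t: 11.02
eef_pos: [0.4816, 0.0831, 0.1689]
tool_rot: [0.848, 0.531, 0.001, 0.0]
wrist_force: [-0.5, 0.3, 5.5]
finger_gap: 0.571
finger_force: 96.3
```

```bash
python3 - <<'E'
from h import *
np.set_printoptions(precision=4,suppress=True)
st=robot.observe();a=cap('wrist','w7.png');print(st['eef_pos'],st['tool_rot'],st['wrist_force'],st['wrist_torque'],np.abs(st['qd']).max())
print(np.degrees(2*np.arctan2(st['tool_rot'][1],st['tool_rot'][0]))-90)
cv2.imwrite('pics/c7.png',cv2.resize(a[100:400,80:480,::-1],(800,600)))
E
```

```text
[0.4816 0.0831 0.1689] [0.8475 0.5308 0.0006 0.0001] [-0.4539  0.3189  5.5309] [-0.1142  0.0758 -0.0358] 0.0032277677735929773
-25.88426319931024
```

View pics/c7.png

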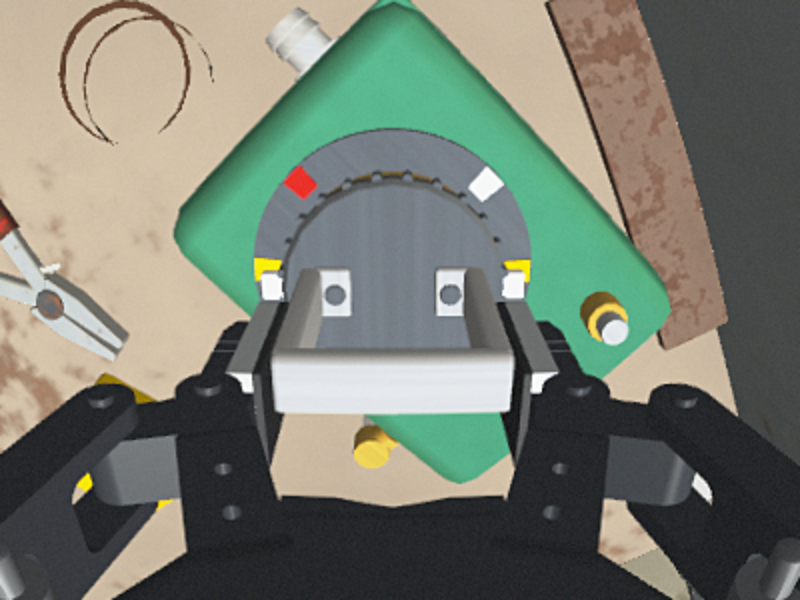

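The white pointers stand at the yellow marks, at crop (270,280) and (514,280). The cap is turned about 44.7°, at rest, gripped and still pressed. Handing in.

```bash
python3 -c "
from cell import robot
print(robot.finish_job())"
```

```text
the job is handed in; nothing more can be done
None
```

I fitted the cap in the vent position and handed the job in: it is turned about 45° clockwise with its pointers at the yellow marks, still gripped and pressed at 11 s; no verdict came back, so a pass isn't confirmed.

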